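Stack the carton and hold the bolted store gate ajar

TASK

I want to stow the cartons in the clear store cage: put the lone teal carton squarely on top of the carton column, long side along long side, without shifting the column. Then open the cage for me: its bolt sags behind the bent-up lip of the keeper, so lift the bolt by its red handle while you draw it fully back, and with the same handle swing the spring-closed gate about a hand's width ajar (some 25 to 30 degrees). Finish holding the handle, keeping the gate ajar, do not let go; leave everything else alone.

Things in the scene. Friction and masses are not known exactly. Their poses are not given: they have to be found in the camera images.
- base_carton: red closed carton, 90 (x) x 130 (y) x 50 high (mm), the bottom of the column at the right; origin at the centre of its underside, y along its long side. Not to be moved
- mid_carton: teal closed carton, 60 (x) x 155 (y) x 52 high (mm), lying square and loose on the red carton (its top is 102 above the worktop); origin at the centre of its underside, y along its long side
- carton: the other teal carton, same size, about 0.1 to 0.2 kg, lying flat and alone on the worktop at the left; origin at the centre of its underside, y along its long side. Grip it across its 60 mm width
- cage: fixed store cage of clear panes in an aluminium frame, 180 (x) x 240 (y) x 150 high, three bottles inside; it carries the gate and bolt; origin at the centre of its underside; its front (the gate) faces its -x. On top of its left front post, round x -90, y +107 in its frame, sits the steel keeper: two upright cheeks (to height 184) before and behind the bolt head and, towards the gate, a bent-up lip 6 thick (y 93 to 99) whose top is at height 159.5
- gate_hinge (a point): point on the gate's upright hinge axis at the gate's top edge (height 150), at the front right of the cage (x -90, y -100 in the cage frame); its axes turn with the gate: y runs along the gate from hinge to bolt head, x through the gate (parallel to the cage's x when shut). The gate reaches 190 mm from the hinge
- handle_grip (a point): point to grip on the bolt's red upright handle, a rounded bar 12 (x) x 20 (y) thick that stands from height 170 to 235 with the bolt down; the point lies on its axis, 20 below its upper end, at height 215 with the bolt down, 118 from the hinge along the gate with the bolt shot; axes as the gate's. Moves with slide, lift and gate. The steel staples beside it are 187 high, so grip above that
- gate (a joint): angle of the gate (rad): 0 shut, grows as its bolt end swings towards the robot (the cage's -x) about the hinge, seen from above counterclockwise by this angle; stops at 1.2. A spring always closes it: about 0.25 N m when shut, 0.5 N m at 0.5 rad
- bolt_slide (a joint): how far the bolt is drawn (m): 0 shot, 0.045 fully drawn; drawing moves it along the gate towards the hinge (the gate's -y). Friction about 1.5 N, no spring. The brass head (22 x 14 x 26 high) is past the keeper and free from about 0.024
- bolt_lift (a joint): how far the bolt is lifted in its worn staples (m): 0 sagging by its own weight (about 3 N), stops at 0.012. While it sags, the head's shoulder meets the keeper's lip after 3 mm of drawing; it passes over the lip only when lifted more than 7.5 mm (aim for 9 to 11)
- timer: small white bench timer, 47 x 66 x 57, right of the work; leave alone
- rack: green tube rack, 84 x 122 x 42, at the right; leave alone
- marker: white marker pen with blue band, 139 long, at the right; leave alone

How it is judged:
On the way, in this order (a step that is already met when the one before it is completed fails the run):
1. the lone teal carton lies squarely on the column, released (horizontal distance between carton and mid_carton below 0.014 m and angle between the y axis of carton and the y axis of mid_carton, either way round below 0.13 rad and z of carton in the frame of mid_carton between 0.046 and 0.058 m and contact force between the fingers and carton below 0.1 N and linear speed of each of carton, mid_carton below 0.03 m/s and horizontal distance between mid_carton and base_carton below 0.014 m and angle between the y axis of mid_carton and the y axis of base_carton, either way round below 0.13 rad and z of mid_carton in the frame of base_carton between 0.044 and 0.056 m and contact force between the fingers and mid_carton below 0.1 N), for 0.2 s.
2. the bolt is drawn back clear of the keeper (value of joint bolt_slide above 0.03 m), for 0.1 s.
At the end, for the whole second after the job is handed in: The three cartons form a square column (centres within 14 mm, sides within 0.13 rad), untouched, at rest; bolt drawn over 30 mm; gate still, 0.3 to 0.8 rad open, held by the fingers on the red handle (contact over 1 N, grasp point within 35 mm of its grip point) (all of step 1 and value of joint gate between 0.3 and 0.8 rad and velocity of joint gate between -0.1 and 0.1 rad/s and value of joint bolt_slide above 0.03 m and contact force between the fingers and cage above 1 N and distance between the grasp point and handle_grip below 0.035 m); the arm keeps its last pose, push and grip.
It fails at once if the column is shifted by more than 25 mm (distance of any of base_carton, mid_carton from where it was at the start of the episode above 0.025 m).
It fails at once if a bystander is moved by more than 25 mm (distance of any of timer, rack, marker from where it was at the start of the episode above 0.025 m).
It also fails if it takes over 48 s, if anything falls off the work surface, if the arm or the gripper's body presses on something with over 40 N, if the wrist force passes 120 N, or if a joint passes its speed limit or range.

ROBOT

A 6-joint arm with a two-finger parallel gripper is mounted at the origin on a cart in front of the work surface, level with it; the furniture and walls round the work are solid. World frame = base frame: x ahead of the robot, y to its left, z up, the work surface at z = 0. Lengths are in m, angles in rad, forces in N, time in s.
With the tool pointing down it reaches from about 0.325 to 0.875 m from the base axis. Payload 4.4 kg.
Tool frame: the origin (TCP) lies at the very end of the fingers, on their centre line; the grasp point (between the pads) lies 19 mm behind it (grip_depth is the distance from the TCP to the grasp point, in m); z points along the fingers, y is the line along which they close (so a half turn about z gives the same grasp; the last joint's range is limited). The gripper opens to 85 mm and grips with 20 to 120 N. Pads are 22 mm wide; open, the fingers measure 114 mm over their backs; the gripper's body (76 mm by 85 mm) begins 54 mm behind the grasp point. The pads swing forward as they close: fully open they stand 13 mm farther back than shut.
Start: joints at [-1.321, 0.207, 1.542, -0, 1.393, -0.15], TCP at [0.224, -0.53, 0.231] pointing down, gripper open.
Joint ranges: [-2.73, 2.73], [-0.86, 2.22], [0.23, 2.46], [-1.11, 4.25], [0.08, 2.63], [-2.82, 2.82]. Speed limits (rad/s): [2.79, 2.79, 3.14, 3.14, 3.14, 3.14].

INTERFACE

Orientations are given as [roll, pitch, yaw] about the fixed x, y, z axes, in that order (R = Rz(yaw) Ry(pitch) Rx(roll)).
In Python, from rig import state, read_camera, close_job, grip_depth gives the robot as it stands.
- The arm moves only by the tool carry_out, never from a script. Its argument "series" is a list of rows, each an object with "xyz": the shift along the world's x, y, z in mm, a list of three; "rotation": the turn, a rotation vector about the world's x, y, z in rad, a list of three; "gripper": the finger opening in mm, from 0 to 85.4. A call has 1 to 5 rows; each row shifts and turns the commanded pose from where the row before left it; what a row does not reach is not made up. A row lasts 1/12 s, in which the tool goes at most 41.7 mm and 7.16 degrees, less where a joint would pass 70% of its speed; a pose out of reach is approached as far as the arm can. A call is refused whole if a number of a shift passes 41.7 or a number of a turn 0.125, either way. A call with a gripper value outside its range is refused whole. The fingers move at their own pace and stop on an object; "grip_force" is the grip in N (left out, the last holds). Time passes only in rows, so rows that do not move let the fingers close. It gives the time, the measured TCP pose, the force, the opening and the grip force at its end, in the units of the state.
- state(): the state, without advancing time (a new reading comes with each control period).
- read_camera(name): name is "scene" or "top" or "wrist"; returns a dict with "pixels" (480x640x3 uint8, red, green, blue), "range_z" (480x640 float32, m along the optical axis (not along the pixel's ray), 0 where there is no reading), "camera_matrix" (3x3 intrinsics, pixels), "k1" (the pictures are not rectified: a ray, as slopes to the right and down, at radius r is drawn at 1 + k1 r^2 times it, then the intrinsics apply), "R" (3x3) and "t" (3): a world point X has camera coordinates R X + t. Camera axes: x right, y down, z forward; pixel columns grow to the right and rows downward; lengths in m; the calibration is good to about 2 mm. A picture is of the moment at which its call begins.
- close_job(): hands the job in; it is judged then, once.
The state is a dict: "time": time; "qpos": joint angles; "qd": joint speeds; "joint_efforts": joint torques, N m; "eef_pos": TCP position; "orientation": TCP orientation; "contact_force": force on the tool from outside, world axes, zero at the start; "moment": the same for the moment, N m; "width": finger opening in m; "finger_force": force on a finger pad.
Only numpy, scipy, OpenCV 4.12 (cv2) and the standard library are available. Lean on these libraries where they do the work, as an engineer would, in place of code of your own. Each camera call takes 0.05 s, during which the arm holds its last target. There are 200 camera calls.

## Working session

There is one attempt and no reset: what is moved stays moved. The work goes in short steps, Python scripts to look and compute and a tool call to move; the robot and the scene stay as the last step left them, time stands still between calls to the robot, and variables do not carry over. Pictures are saved under pics/ and viewed, at most 10 in all, crops included, and the job is handed in when it is done.

Besides the shell and the picture viewer there is one more tool, called after "Request:" as a command line: name --argument value ..., lists and objects as JSON in quotes. carry_out: Moves the arm, as the interface text tells. Its arguments: {"type":"object","properties":{"series":{"type":"array","items":{"type":"object","properties":{"xyz":{"type":"array","items":{"type":"number"}},"rotation":{"type":"array","items":{"type":"number"}},"gripper":{"type":"number"}}}},"grip_force":{"type":"number"}},"required":["series"]}

```bash
mkdir -p pics; cat > h.py <<'E'
import numpy as np, cv2
from rig import *
def cloud(c):
    K=c["camera_matrix"];v,u=np.mgrid[0:480,0:640]
    x=(u-K[0,2])/K[0,0];y=(v-K[1,2])/K[1,1]
    X,Y=x.copy(),y.copy()
    for _ in range(8):
        f=1+c["k1"]*(X*X+Y*Y);X,Y=x/f,y/f
    z=c["range_z"];P=np.stack([X*z,Y*z,z],-1)
    W=(P-np.array(c["t"]))@np.array(c["R"]); W[z==0]=np.nan
    return W
def save(c,n,crop=None,s=1):
    im=c["pixels"][...,::-1]
    if crop: u0,v0,u1,v1=crop; im=im[v0:v1,u0:u1]
    cv2.imwrite("pics/"+n,cv2.resize(im,None,fx=s,fy=s,interpolation=cv2.INTER_CUBIC))
E
python3 - <<'E'
from h import *
import pickle
for n in("top","scene"):
    c=read_camera(n);save(c,n+"0.png");pickle.dump(c,open(n+".pkl","wb"))
    print(n,-np.array(c["R"]).T@np.array(c["t"]))
print(state(),grip_depth)
E
```

```text
top [ 0.20225818 -0.10283522  1.70446105]
scene [-0.03938179 -1.27467635  0.92955876]
{'time': 0.1, 'qpos': array([-1.32147211e+00,  2.07380744e-01,  1.54282816e+00, -2.30319998e-05,
        1.39350249e+00, -1.50509725e-01]), 'qd': array([ 0.0003822 , -0.00195815, -0.00209083,  0.00068692, -0.00025675,
       -0.0002162 ]), 'joint_efforts': array([ 1.19573770e-04, -3.84091115e+01, -2.92547536e+01, -1.90634805e-04,
        4.83987111e-03,  7.93635110e-06]), 'eef_pos': array([ 0.22363242, -0.5289775 ,  0.23020769]), 'orientation': array([-3.13949447e+00, -2.95282152e-04,  3.99837716e-01]), 'contact_force': array([ 0.38603641,  0.7500199 , -0.26800793]), 'moment': array([-0.02098821, -0.0736447 ,  0.0037005 ]), 'finger_force': 0.0, 'width': 0.08530002768046578} 0.0187
```

View pics/top0.png

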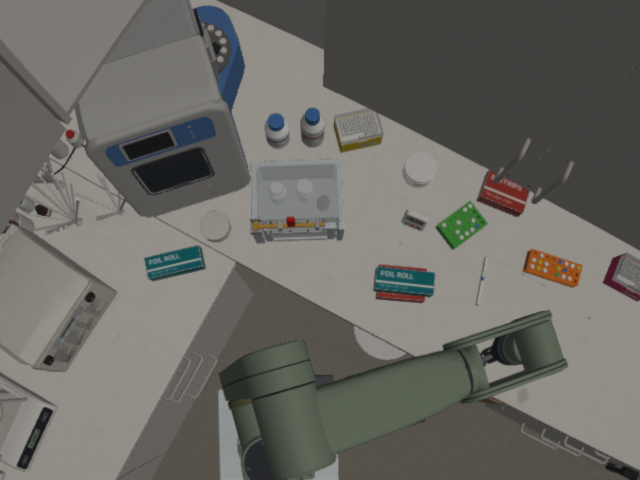

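View pics/scene0.png

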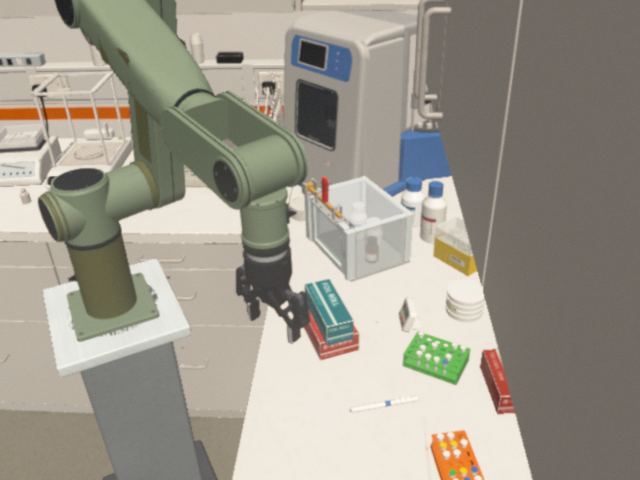

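The top view shows the lone carton at (174,262), the column at (404,282) and the cage at (297,200), with its red handle at (291,222).

```bash
python3 - <<'E'
from h import *
import pickle
c=pickle.load(open("top.pkl","rb"));W=cloud(c);hsv=cv2.cvtColor(c["pixels"],cv2.COLOR_RGB2HSV)
def rect(name,box,zlo,zhi,hue=None):
    u0,v0,u1,v1=box;m=np.zeros((480,640),bool);m[v0:v1,u0:u1]=1
    m&=(W[...,2]>zlo)&(W[...,2]<zhi)
    if hue: m&=(hsv[...,0]>=hue[0])&(hsv[...,0]<=hue[1])&(hsv[...,1]>90)
    p=W[m];r=cv2.minAreaRect(p[:,:2].astype(np.float32)*1000)
    b=cv2.boxPoints(r);e=[b[1]-b[0],b[2]-b[1]];e=max(e,key=np.linalg.norm)
    print(name,len(p),"c",np.round(r[0],1),"size",np.round(r[1],1),"long yaw",np.arctan2(e[1],e[0]),"zmed",np.median(p[:,2]), 'mean',p.mean(0))
rect("lone",(130,230,220,295),.035,.07)
rect("mid",(360,255,450,312),.085,.12)
rect("base",(360,255,450,312),.035,.065)
rect("cage",(235,145,360,250),.13,.165)
rect("handle",(270,205,310,240),.2,.26)
rect("red",(270,205,310,240),.15,.26,(0,8))
save(c,"cage_top.png",(235,145,360,250),6)
s=pickle.load(open("scene.pkl","rb"));save(s,"cage_sc.png",(290,160,420,280),6)
W=cloud(s)
for (u,v) in [(325,178),(325,185),(325,195),(312,188),(341,215)]: print(u,v,W[v,u])
E
```

```text
lone 1464 c [507.5 241.9] size [ 92.5 231.2] long yaw -1.1305208 zmed 0.051257555486257024 mean [0.49993121 0.26038409 0.05085754]
mid 1404 c [ 416.4 -346.2] size [155.1  63.3] long yaw 1.4227167 zmed 0.10127540243817429 mean [ 0.41558921 -0.34568114  0.1011316 ]
base 453 c [ 418.3 -346. ] size [153.6  93.2] long yaw 1.4444416 zmed 0.04951820173491297 mean [ 0.40421529 -0.34189931  0.04966884]
cage 6074 c [640.  -50.3] size [197.7 282.8] long yaw -1.5562117 zmed 0.1496649386354746 mean [ 0.6468357  -0.07012357  0.14970744]
handle 61 c [558.8 -55.8] size [17.9 13.6] long yaw 1.4377884 zmed 0.2309976238952362 mean [ 0.55709387 -0.05597415  0.22779132]
red 72 c [558.  -55.5] size [18.  11.7] long yaw 1.5047476 zmed 0.2275494732528791 mean [ 0.55596845 -0.05557464  0.21668797]
325 178 [ 0.56295889 -0.05728478  0.23335875]
325 185 [ 0.55661721 -0.0690807   0.22065711]
325 195 [ 0.5584804  -0.06382086  0.18921105]
312 188 [0.55956471 0.01486845 0.17235896]
341 215 [ 0.56404499 -0.13845253  0.16739414]
```

View pics/cage_top.png

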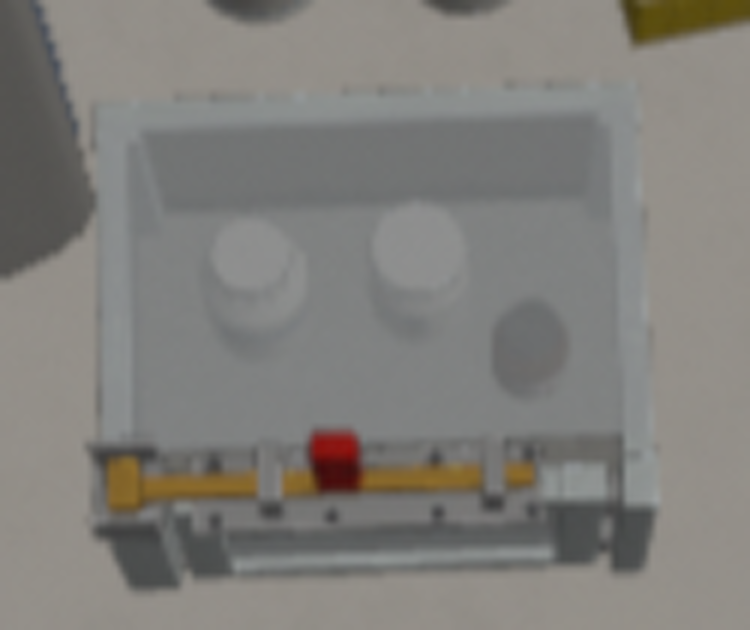

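View pics/cage_sc.png

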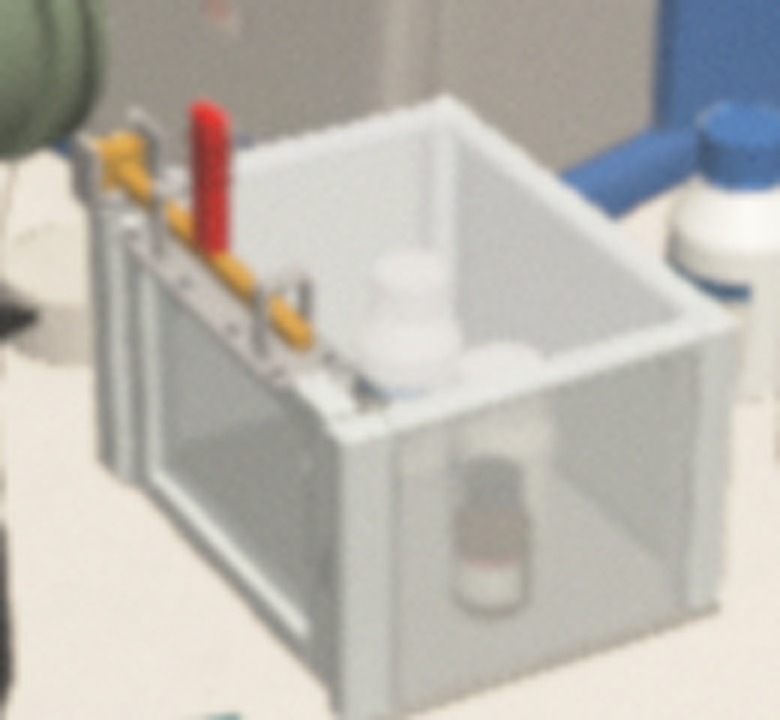

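The crops show the shot bolt along the gate top, from its head at crop (125,485) to its tail at (530,472), with the handle at (335,460). I'll refine with colour masks.

```bash
python3 - <<'E'
from h import *
import pickle
c=pickle.load(open("top.pkl","rb"));W=cloud(c);hsv=cv2.cvtColor(c["pixels"],cv2.COLOR_RGB2HSV)
H,S=hsv[...,0],hsv[...,1]
def rect(name,box,zlo,zhi,cm):
    u0,v0,u1,v1=box;m=np.zeros((480,640),bool);m[v0:v1,u0:u1]=1
    m&=(W[...,2]>zlo)&(W[...,2]<zhi)&cm
    n,l,st,_=cv2.connectedComponentsWithStats(m.astype(np.uint8));m=l==1+np.argmax(st[1:,4])
    p=W[m];r=cv2.minAreaRect(p[:,:2].astype(np.float32)*1000)
    b=cv2.boxPoints(r);e=[b[1]-b[0],b[2]-b[1]];e=max(e,key=np.linalg.norm)
    q=p[:,:2]-p[:,:2].mean(0);w,v=np.linalg.eigh(q.T@q)
    print(name,len(p),"c",np.round(r[0],1),"size",np.round(r[1],1),"yaw",np.arctan(e[1]/e[0]),"pca",np.arctan(v[1,1]/v[0,1]),"z",np.median(p[:,2]),'mean',p.mean(0))
one=np.ones_like(H,bool)
rect("lone",(130,230,215,295),.044,.058,one)
rect("mid",(360,255,450,312),.09,.11,one)
rect("base",(360,255,450,312),.04,.06,one)
rect("brass",(240,205,335,240),.15,.2,(H>=10)&(H<=25)&(S>120))
rect("cageback",(250,155,345,168),.14,.16,one)
rect("rightbar",(330,160,345,225),.14,.16,one)
rect("leftbar",(250,160,258,220),.14,.16,one)
E
```

```text
lone 1139 c [492.3 272.7] size [ 64.6 156.6] yaw -1.3656117 pca -1.360384511988905 z 0.0517245145983074 mean [0.49242156 0.27240447 0.05160934]
mid 1372 c [ 416.4 -346.5] size [154.6  63.2] yaw 1.4227166 pca 1.4195255759689518 z 0.10130850647092433 mean [ 0.41583396 -0.34592479  0.10124566]
base 291 c [ 379.7 -341.5] size [131.3  16.1] yaw 1.426427 pca 1.4275485772817162 z 0.049613413680231616 mean [ 0.38036113 -0.33951439  0.04961417]
brass 112 c [558.   10.8] size [60.4 21.9] yaw 1.5540893 pca 1.56923010730927 z 0.17114927337166558 mean [0.55779937 0.01600032 0.17200846]
cageback 664 c [726.1 -69.7] size [ 25.4 241.2] yaw -1.5701871 pca 1.5586589536684752 z 0.14941614681443213 mean [ 0.72696    -0.07897631  0.14944207]
rightbar 772 c [ 648.5 -172.8] size [175.9  35.7] yaw 0.0036584695 pca 0.005376403547421551 z 0.14944590288734924 mean [ 0.64961385 -0.173849    0.14950273]
leftbar 381 c [661.3  40.2] size [152.3  19.5] yaw 0.015091148 pca 0.008169756653902908 z 0.1495327914626244 mean [0.66340731 0.040088   0.14976027]
```

Request:
carry_out --series '[{"xyz": [13, 38, 0], "rotation": [0, 0, 0.115], "gripper": 85}, {"xyz": [13, 38, 0], "rotation": [0, 0, 0.115], "gripper": 85}, {"xyz": [13, 38, 0], "rotation": [0, 0, 0.115], "gripper": 85}, {"xyz": [13, 38, 0], "rotation": [0, 0, 0.115], "gripper": 85}, {"xyz": [13, 38, 0], "rotation": [0, 0, 0.115], "gripper": 85}]'

```text
time: 0.52
eef_pos: [0.2887, -0.3376, 0.2306]
orientation: [-3.141, -0.001, 0.98]
contact_force: [1.9, 0.7, 0.2]
width: 0.085
finger_force: 0.0
```

Request:
carry_out --series '[{"xyz": [13, 38, 0], "rotation": [0, 0, 0.115], "gripper": 85}, {"xyz": [13, 38, 0], "rotation": [0, 0, 0.115], "gripper": 85}, {"xyz": [13, 38, 0], "rotation": [0, 0, 0.115], "gripper": 85}, {"xyz": [13, 38, 0], "rotation": [0, 0, 0.115], "gripper": 85}, {"xyz": [13, 38, 0], "rotation": [0, 0, 0.115], "gripper": 85}]'

```text
time: 0.93
eef_pos: [0.3536, -0.1476, 0.231]
orientation: [3.142, -0.0, 1.555]
contact_force: [1.6, 0.3, 0.7]
width: 0.0851
finger_force: 0.0
```

Request:
carry_out --series '[{"xyz": [13, 38, 0], "rotation": [0, 0, 0.115], "gripper": 85}, {"xyz": [13, 38, 0], "rotation": [0, 0, 0.115], "gripper": 85}, {"xyz": [13, 38, 0], "rotation": [0, 0, 0], "gripper": 85}, {"xyz": [13, 38, 0], "rotation": [0, 0, 0], "gripper": 85}, {"xyz": [13, 38, 0], "rotation": [0, 0, 0], "gripper": 85}]'

```text
time: 1.35
eef_pos: [0.4186, 0.0425, 0.2311]
orientation: [3.142, 0.0, 1.78]
contact_force: [0.3, -0.4, 0.3]
width: 0.085
finger_force: 0.0
```

```bash
python3 - <<'E'
from h import *
import pickle
c=pickle.load(open("top.pkl","rb"));W=cloud(c)
d=np.hypot(W[...,0]-.492,W[...,1]-.2725)
m=(W[...,2]>.07)&(d<.25)&(W[...,0]<.65)
for z0 in (.07,.15,.25,.35): 
    k=m&(W[...,2]>z0)&(W[...,2]<z0+.1)
    if k.any(): i=np.argmin(np.where(k,d,9));print(z0,d.flat[i],W.reshape(-1,3)[i])
c=read_camera("wrist");W2=cloud(c);save(c,"w1.png")
m=(abs(W2[...,2]-.052)<.006)&(np.hypot(W2[...,0]-.49,W2[...,1]-.27)<.14)
p=W2[m]
if len(p): print(len(p),cv2.minAreaRect(p[:,:2].astype(np.float32)*1000))
print(state())
E
```

```text
0.07 0.13399394090484176 [0.61841923 0.31691344 0.07725971]
0.15 0.1420121080635633 [0.62253692 0.32842451 0.16004535]
0.25 0.15325351718378705 [0.63813765 0.31865656 0.2549216 ]
0.35 0.1605849717940552 [0.64961299 0.30325187 0.35489975]
6297 ((530.9995727539062, 201.48495483398438), (72.6558837890625, 138.87371826171875), 59.426124572753906)
{'time': 1.4, 'qpos': array([-0.09362723, -0.13171418,  1.89178312,  0.00701183,  1.37995161,
       -0.31119327]), 'qd': array([-0.11990271, -0.04050515,  0.04005089, -0.07171096,  0.04568096,
       -0.21406152]), 'joint_efforts': array([ -3.74071911, -24.52535748, -26.65294111,  -1.79571692,
         0.4604373 ,   0.40248765]), 'eef_pos': array([0.42016508, 0.04931002, 0.23135025]), 'orientation': array([ 3.13799173, -0.00607585,  1.78704865]), 'contact_force': array([1.41519318, 2.38269142, 0.25817535]), 'moment': array([ 0.11220681, -0.08536532,  0.021762  ]), 'finger_force': 0.0, 'width': 0.08500089075008473}
```

Request:
carry_out --series '[{"xyz": [12, 38.5, 0], "gripper": 85}, {"xyz": [12, 38.5, 0], "gripper": 85}, {"xyz": [12, 38.5, 0], "gripper": 85}, {"xyz": [12, 38.5, 0], "gripper": 85}, {"xyz": [12, 38, 0], "gripper": 85}]'

```text
schema error: expected keys xyz, rotation, gripper
```

Request:
carry_out --series '[{"xyz": [13, 39, -10], "gripper": 85}, {"xyz": [0, 0, 0], "gripper": 85}, {"xyz": [0, 0, 0], "gripper": 85}]'

```text
schema error: expected keys xyz, rotation, gripper
```

```bash
python3 - <<'E'
from h import *
c=read_camera("wrist");W2=cloud(c);save(c,"w2.png")
m=(abs(W2[...,2]-.052)<.006)&(np.hypot(W2[...,0]-.49,W2[...,1]-.27)<.14)
print(m.sum(),cv2.minAreaRect(W2[m][:,:2].astype(np.float32)*1000))
s=state();print(s['eef_pos'],s['orientation'],s['qd'])
E
```

```text
6993 ((528.0473022460938, 205.3949737548828), (79.37814331054688, 143.17127990722656), 54.86480712890625)
[0.41916635 0.04557339 0.23105988] [ 3.14104693e+00 -2.29955859e-03  1.78890421e+00] [-0.10296515 -0.01823467  0.02681721 -0.07458094  0.01839689 -0.06864696]
```

View pics/w2.png

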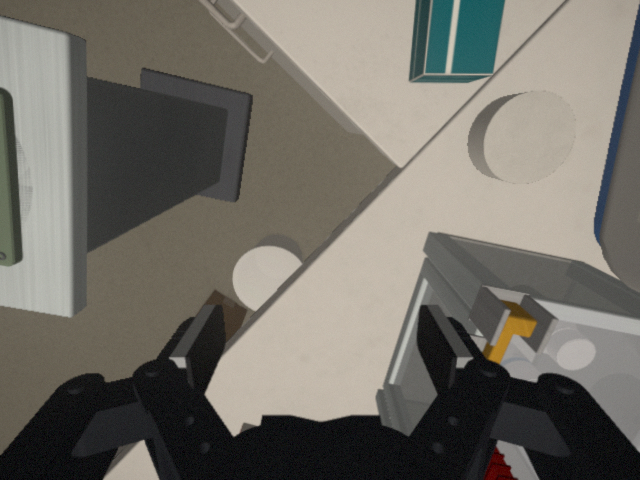

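The wrist view shows the lone teal carton partly at (458,40). The moves were refused because every row needs all three keys, so I'll repeat them.

Request:
carry_out --series '[{"xyz": [12, 38.5, 0], "rotation": [0, 0, 0], "gripper": 85}, {"xyz": [12, 38.5, 0], "rotation": [0, 0, 0], "gripper": 85}, {"xyz": [12, 38.5, 0], "rotation": [0, 0, 0], "gripper": 85}, {"xyz": [12, 38.5, 0], "rotation": [0, 0, 0], "gripper": 85}, {"xyz": [12, 38, 0], "rotation": [0, 0, 0], "gripper": 85}]'

```text
time: 1.87
eef_pos: [0.4789, 0.2332, 0.2308]
orientation: [-3.141, 0.001, 1.779]
contact_force: [0.4, -0.5, -0.4]
width: 0.0851
finger_force: 0.0
```

Request:
carry_out --series '[{"xyz": [13, 39, -10], "rotation": [0, 0, 0], "gripper": 85}, {"xyz": [0, 0, 0], "rotation": [0, 0, 0], "gripper": 85}, {"xyz": [0, 0, 0], "rotation": [0, 0, 0], "gripper": 85}]'

```text
time: 2.12
eef_pos: [0.4909, 0.2711, 0.2193]
orientation: [-3.137, 0.001, 1.782]
contact_force: [0.2, -0.7, -0.0]
width: 0.0849
finger_force: 0.0
```

```bash
python3 - <<'E'
from h import *
c=read_camera("wrist");W2=cloud(c);save(c,"w3.png")
m=(abs(W2[...,2]-.052)<.006)&(np.hypot(W2[...,0]-.49,W2[...,1]-.27)<.14)
n,l,st,_=cv2.connectedComponentsWithStats(m.astype(np.uint8));m=l==1+np.argmax(st[1:,4])
print(m.sum(),st[1+np.argmax(st[1:,4])],cv2.minAreaRect(W2[m][:,:2].astype(np.float32)*1000))
s=state();print(s['eef_pos'],s['orientation'],s['qd'])
E
```

```text
10204 [  292   130    68   161 10204] ((493.05633544921875, 271.7200927734375), (60.35646438598633, 155.77398681640625), 11.755558967590332)
[0.49102697 0.2700651  0.22008464] [-3.13853420e+00  1.21484975e-03  1.78055769e+00] [-0.02662043 -0.03816213  0.01370338  0.00192764 -0.0012367   0.00342004]
```

Request:
carry_out --series '[{"xyz": [1.5, 0.5, -38], "rotation": [0, 0, 0], "gripper": 85}, {"xyz": [0, 0, -38], "rotation": [0, 0, 0], "gripper": 85}, {"xyz": [0, 0, -38], "rotation": [0, 0, 0], "gripper": 85}, {"xyz": [0, 0, -38], "rotation": [0, 0, 0], "gripper": 85}, {"xyz": [0, 0, -28], "rotation": [0, 0, 0], "gripper": 85}]'

```text
time: 2.58
eef_pos: [0.4915, 0.2683, 0.0391]
orientation: [-3.139, 0.001, 1.777]
contact_force: [-0.1, 0.1, -0.1]
width: 0.0853
finger_force: 0.0
```

Request:
carry_out --grip_force 30 --series '[{"xyz": [0, 0, -16], "rotation": [0, 0, 0], "gripper": 85}, {"xyz": [0, 0, -9], "rotation": [0, 0, 0], "gripper": 85}, {"xyz": [0, 0, 0], "rotation": [0, 0, 0], "gripper": 50}, {"xyz": [0, 0, 0], "rotation": [0, 0, 0], "gripper": 50}, {"xyz": [0, 0, 0], "rotation": [0, 0, 0], "gripper": 50}]'

```text
time: 3.0
eef_pos: [0.495, 0.2712, 0.0186]
orientation: [3.138, -0.0, 1.779]
contact_force: [0.4, 0.3, -1.5]
width: 0.0598
finger_force: 34.0
```

Request:
carry_out --series '[{"xyz": [0, 0, 0], "rotation": [0, 0, 0], "gripper": 50}, {"xyz": [0, 0, 0], "rotation": [0, 0, 0], "gripper": 50}, {"xyz": [0, 0, 0], "rotation": [0, 0, 0], "gripper": 50}]'

```text
time: 3.25
eef_pos: [0.4943, 0.2716, 0.018]
orientation: [3.139, -0.0, 1.78]
contact_force: [1.0, -1.0, 4.3]
width: 0.0598
finger_force: 34.6
```

Request:
carry_out --series '[{"xyz": [0, 0, 20], "rotation": [0, 0, 0], "gripper": 50}, {"xyz": [0, 0, 40], "rotation": [0, 0, 0], "gripper": 50}, {"xyz": [0, 0, 40], "rotation": [0, 0, 0], "gripper": 50}, {"xyz": [0, 0, 40], "rotation": [0, 0, 0], "gripper": 50}, {"xyz": [0, 0, 40], "rotation": [0, 0, 0], "gripper": 50}]'

```text
time: 3.67
eef_pos: [0.4925, 0.2713, 0.1983]
orientation: [-3.141, -0.0, 1.78]
contact_force: [0.9, -0.7, -0.5]
width: 0.0592
finger_force: 34.0
```

Request:
carry_out --series '[{"xyz": [-11, -20, 0], "rotation": [0, 0, 0], "gripper": 50}, {"xyz": [-11, -37, 0], "rotation": [0, 0, -0.04], "gripper": 50}, {"xyz": [-11, -37, 0], "rotation": [0, 0, -0.04], "gripper": 50}, {"xyz": [-11, -37, 0], "rotation": [0, 0, -0.04], "gripper": 50}, {"xyz": [-11, -37, 0], "rotation": [0, 0, -0.04], "gripper": 50}]'

```text
time: 4.08
eef_pos: [0.4371, 0.1022, 0.1967]
orientation: [3.141, 0.0, 1.619]
contact_force: [-0.0, -0.9, 0.1]
width: 0.0598
finger_force: 34.1
```

Request:
carry_out --series '[{"xyz": [-11, -37, 0], "rotation": [0, 0, -0.04], "gripper": 50}, {"xyz": [-11, -37, 0], "rotation": [0, 0, -0.04], "gripper": 50}, {"xyz": [0, -39, 0], "rotation": [0, 0, -0.04], "gripper": 50}, {"xyz": [0, -39, 0], "rotation": [0, 0, -0.04], "gripper": 50}, {"xyz": [0, -39, 0], "rotation": [0, 0, -0.04], "gripper": 50}]'

```text
time: 4.5
eef_pos: [0.4155, -0.0892, 0.1969]
orientation: [3.14, 0.0, 1.418]
contact_force: [1.1, -0.9, -1.8]
width: 0.0595
finger_force: 34.0
```

Request:
carry_out --series '[{"xyz": [0, -39, 0], "rotation": [0, 0, 0], "gripper": 50}, {"xyz": [0, -39, 0], "rotation": [0, 0, 0], "gripper": 50}, {"xyz": [0, -39, 0], "rotation": [0, 0, 0], "gripper": 50}, {"xyz": [0, -39, 0], "rotation": [0, 0, 0], "gripper": 50}, {"xyz": [0, -39, 0], "rotation": [0, 0, 0], "gripper": 50}]'

```text
time: 4.92
eef_pos: [0.4157, -0.2845, 0.1967]
orientation: [3.141, 0.0, 1.42]
contact_force: [0.7, 1.5, 0.0]
width: 0.0596
finger_force: 34.0
```

Request:
carry_out --series '[{"xyz": [0, -30, 0], "rotation": [0, 0, 0], "gripper": 50}, {"xyz": [0, -15, 0], "rotation": [0, 0, 0], "gripper": 50}, {"xyz": [0, 0, 0], "rotation": [0, 0, 0], "gripper": 50}, {"xyz": [0, 0, 0], "rotation": [0, 0, 0], "gripper": 50}, {"xyz": [0, 0, 0], "rotation": [0, 0, 0], "gripper": 50}]'

```text
time: 5.33
eef_pos: [0.416, -0.326, 0.1961]
orientation: [-3.141, -0.002, 1.421]
contact_force: [-0.0, -0.5, -1.3]
width: 0.0592
finger_force: 34.1
```

```bash
python3 - <<'E'
from h import *
for n in("wrist","scene"):
    c=read_camera(n);save(c,n+"4.png")
s=state();print(s['eef_pos'],s['orientation'],s['qd'],s['contact_force'])
E
```

```text
[ 0.41621647 -0.32586146  0.19629431] [-3.14108584e+00 -9.34362851e-04  1.42177922e+00] [ 0.00338158 -0.0012935  -0.00210667 -0.00371808 -0.00141598 -0.00032709] [ 0.41298051  0.14150113 -0.55574722]
```

View pics/scene4.png

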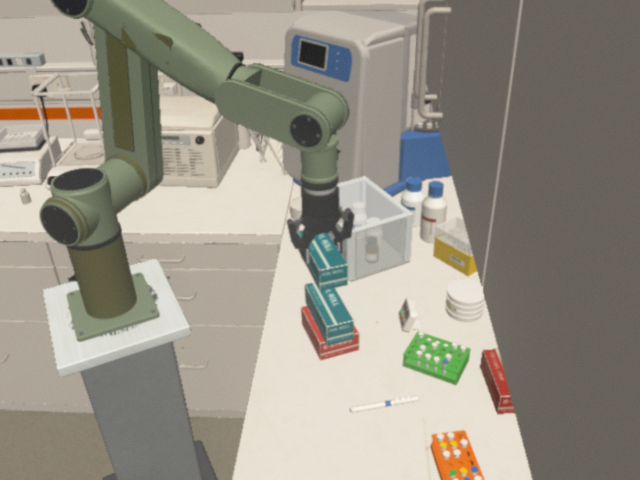

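The scene view shows the held carton level at (326,258), above the column at (330,320). I'm moving over it and lowering.

Request:
carry_out --series '[{"xyz": [0, -12, 0], "rotation": [0, 0, 0], "gripper": 50}, {"xyz": [0, -8.5, 0], "rotation": [0, 0, 0], "gripper": 50}, {"xyz": [0, 0, -22], "rotation": [0, 0, 0], "gripper": 50}, {"xyz": [0, 0, -25], "rotation": [0, 0, 0], "gripper": 50}, {"xyz": [0, 0, -15], "rotation": [0, 0, 0], "gripper": 50}]'

```text
time: 5.85
eef_pos: [0.4156, -0.3483, 0.1327]
orientation: [-3.14, -0.001, 1.42]
contact_force: [-0.4, -1.1, -1.9]
width: 0.0594
finger_force: 34.1
```

Request:
carry_out --series '[{"xyz": [0, 0, -7], "rotation": [0, 0, 0], "gripper": 50}, {"xyz": [0, 0, 0], "rotation": [0, 0, 0], "gripper": 50}, {"xyz": [0, 0, 0], "rotation": [0, 0, 0], "gripper": 50}, {"xyz": [0, 0, 0], "rotation": [0, 0, 0], "gripper": 50}]'

```text
time: 6.18
eef_pos: [0.417, -0.3494, 0.1289]
orientation: [3.139, 0.002, 1.42]
contact_force: [-0.9, -0.3, -1.0]
width: 0.0594
finger_force: 34.1
```

```bash
python3 - <<'E'
from h import *
c=read_camera("scene");save(c,"s5.png",(270,210,390,360),4);W=cloud(c)
s=state();print(s['eef_pos'],s['orientation'],s['contact_force'])
m=(np.hypot(W[...,0]-.416,W[...,1]+.346)<.12)&(W[...,2]>.13)&(W[...,1]<-.39)
print(np.percentile(W[m][:,2],[5,25,50,75,95,100]),m.sum())
E
```

```text
[ 0.41702278 -0.3493788   0.12907111] [3.13914376e+00 2.14362155e-03 1.41984198e+00] [-0.23521209  0.33968049 -2.09597711]
[0.13673875 0.16121966 0.41994581 0.45462798 0.477798   0.48849576] 1620
```

View pics/s5.png

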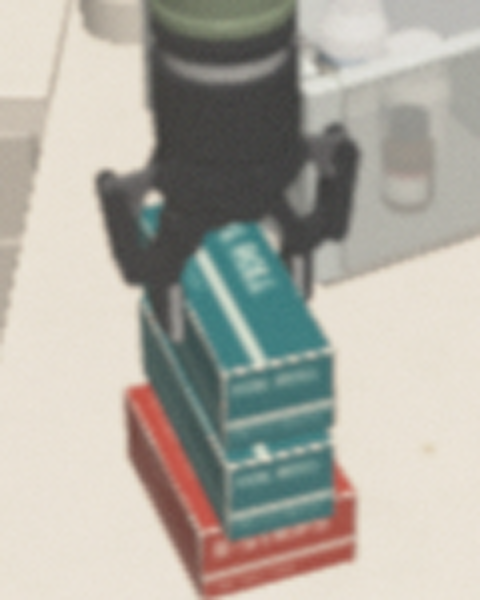

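The crop shows the held carton aligned over the mid carton with a gap of about 9 mm. I'm correcting y by 2.5 mm and lowering.

Request:
carry_out --series '[{"xyz": [-0.5, 2.5, -4], "rotation": [0, 0, 0], "gripper": 50}, {"xyz": [0, 0, -3], "rotation": [0, 0, 0], "gripper": 50}, {"xyz": [0, 0, 0], "rotation": [0, 0, 0], "gripper": 50}, {"xyz": [0, 0, 0], "rotation": [0, 0, 0], "gripper": 50}]'

```text
time: 6.57
eef_pos: [0.4155, -0.3455, 0.1203]
orientation: [-3.141, -0.0, 1.42]
contact_force: [-0.5, 0.0, -1.1]
width: 0.0595
finger_force: 34.1
```

Request:
carry_out --series '[{"xyz": [0, 0, -1], "rotation": [0, 0, 0], "gripper": 50}, {"xyz": [0, 0, 0], "rotation": [0, 0, 0], "gripper": 50}, {"xyz": [0, 0, 0], "rotation": [0, 0, 0], "gripper": 50}]'

```text
time: 6.82
eef_pos: [0.4159, -0.3459, 0.12]
orientation: [3.141, 0.0, 1.42]
contact_force: [-1.5, 3.0, 3.7]
width: 0.0594
finger_force: 34.5
```

Request:
carry_out --series '[{"xyz": [0, 0, 0], "rotation": [0, 0, 0], "gripper": 80}, {"xyz": [0, 0, 0], "rotation": [0, 0, 0], "gripper": 80}, {"xyz": [0, 0, 0], "rotation": [0, 0, 0], "gripper": 80}, {"xyz": [0, 0, 15], "rotation": [0, 0, 0], "gripper": 80}, {"xyz": [0, 0, 35], "rotation": [0, 0, 0], "gripper": 80}]'

```text
time: 7.23
eef_pos: [0.4126, -0.3425, 0.1644]
orientation: [-3.132, -0.008, 1.42]
contact_force: [-0.9, -0.1, -0.5]
width: 0.08
finger_force: 0.0
```

Request:
carry_out --series '[{"xyz": [0, 0, 40], "rotation": [0, 0, 0], "gripper": 80}, {"xyz": [0, 0, 40], "rotation": [0, 0, 0], "gripper": 80}, {"xyz": [0, 0, 40], "rotation": [0, 0, 0], "gripper": 80}, {"xyz": [0, 0, 20], "rotation": [0, 0, 0], "gripper": 80}, {"xyz": [0, 0, 0], "rotation": [0, 0, 0], "gripper": 80}]'

```text
time: 7.65
eef_pos: [0.4179, -0.3484, 0.3168]
orientation: [3.131, 0.009, 1.42]
contact_force: [-0.6, -0.2, 0.8]
width: 0.0799
finger_force: 0.0
```

```bash
python3 - <<'E'
from h import *
c=read_camera("scene");W=cloud(c);hsv=cv2.cvtColor(c["pixels"],cv2.COLOR_RGB2HSV)
m=(np.hypot(W[...,0]-.416,W[...,1]+.346)<.12)&(abs(W[...,2]-.154)<.007)
print(m.sum(),cv2.minAreaRect(W[m][:,:2].astype(np.float32)*1000))
c=read_camera("wrist");W=cloud(c);save(c,"w6.png")
for z in (.154,.102,.05):
  m=(np.hypot(W[...,0]-.416,W[...,1]+.346)<.12)&(abs(W[...,2]-z)<.006)
  if m.sum()>20: print(z,m.sum(),cv2.minAreaRect(W[m][:,:2].astype(np.float32)*1000))
s=state();print(s['eef_pos'],s['orientation'])
E
```

```text
1384 ((417.0364685058594, -345.4466552734375), (163.75411987304688, 62.16034698486328), 80.83272552490234)
0.154 10794 ((414.7994079589844, -344.99127197265625), (155.67787170410156, 60.36396789550781), 81.21769714355469)
0.05 811 ((417.13275146484375, -347.20086669921875), (128.79415893554688, 90.1824722290039), 82.9189453125)
[ 0.41588993 -0.34615949  0.31033929] [3.13983563e+00 1.60355361e-03 1.41975734e+00]
```

Request:
carry_out --series '[{"xyz": [17, 35, 0], "rotation": [0, 0, 0.04], "gripper": 80}, {"xyz": [17, 35, 0], "rotation": [0, 0, 0.04], "gripper": 80}, {"xyz": [17, 35, 0], "rotation": [0, 0, 0.04], "gripper": 80}, {"xyz": [17, 35, 0], "rotation": [0, 0, 0.03], "gripper": 80}, {"xyz": [17, 35, 0], "rotation": [0, 0, 0], "gripper": 80}]'

```text
time: 8.17
eef_pos: [0.4998, -0.1686, 0.3064]
orientation: [-3.137, -0.002, 1.57]
contact_force: [0.8, 0.3, 0.5]
width: 0.0799
finger_force: 0.0
```

Request:
carry_out --series '[{"xyz": [17, 35, 0], "rotation": [0, 0, 0], "gripper": 80}, {"xyz": [17, 35, 0], "rotation": [0, 0, 0], "gripper": 80}, {"xyz": [17, 30, 0], "rotation": [0, 0, 0], "gripper": 80}, {"xyz": [0, 0, 0], "rotation": [0, 0, 0], "gripper": 80}, {"xyz": [0, 0, 0], "rotation": [0, 0, 0], "gripper": 80}]'

```text
time: 8.58
eef_pos: [0.5509, -0.0687, 0.3064]
orientation: [-3.136, -0.001, 1.574]
contact_force: [-0.9, -0.9, -0.1]
width: 0.0801
finger_force: 0.0
```

```bash
python3 - <<'E'
from h import *
c=read_camera("wrist");W=cloud(c);save(c,"w7.png");hsv=cv2.cvtColor(c["pixels"],cv2.COLOR_RGB2HSV)
H,S=hsv[...,0],hsv[...,1]
def r(n,m):
    k,l,st,_=cv2.connectedComponentsWithStats(m.astype(np.uint8));m=l==1+np.argmax(st[1:,4])
    p=W[m];print(n,m.sum(),cv2.minAreaRect(p[:,:2].astype(np.float32)*1000),np.median(p[:,2]))
ok=(W[...,0]<.62)
r("handle top",(H<8)&(S>120)&(W[...,2]>.225)&ok)
r("handle",(H<8)&(S>120)&(W[...,2]>.18)&ok)
r("brass",(H>10)&(H<25)&(S>120)&(W[...,2]>.155)&ok)
s=state();print(s['eef_pos'],s['orientation'])
E
```

```text
handle top 508 ((558.7540893554688, -56.160003662109375), (10.921126365661621, 20.132369995117188), 0.40345337986946106) 0.23496808857427015
handle 678 ((558.75390625, -56.13420867919922), (10.921126365661621, 20.1839542388916), 0.40345337986946106) 0.2344860271304822
brass 1336 ((558.1414794921875, 7.894420623779297), (64.35054779052734, 20.636863708496094), 89.77281951904297) 0.17138013615579462
[ 0.55059666 -0.07004262  0.30682024] [-3.13687501e+00 -6.47959587e-04  1.57146891e+00]
```

View pics/w7.png

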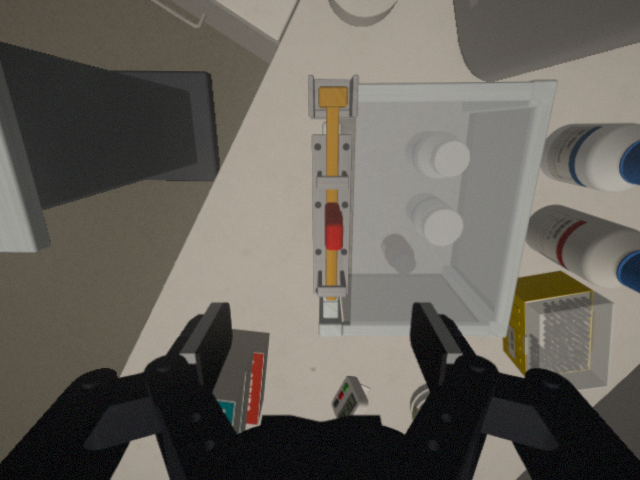

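The wrist view shows the handle top at (334,215) and the bolt head at (333,97) in the keeper. The handle measures as (558.7,-56.2) and square to the axes.

Request:
carry_out --grip_force 60 --series '[{"xyz": [8, 13.5, 0], "rotation": [0, 0, 0], "gripper": 60}, {"xyz": [0, 0, -35], "rotation": [0, 0, 0], "gripper": 60}, {"xyz": [0, 0, -35], "rotation": [0, 0, 0], "gripper": 60}, {"xyz": [0, 0, -25], "rotation": [0, 0, 0], "gripper": 60}, {"xyz": [0, 0, -13.5], "rotation": [0, 0, 0], "gripper": 60}]'

```text
time: 9.05
eef_pos: [0.5558, -0.0582, 0.1954]
orientation: [-3.133, -0.002, 1.567]
contact_force: [0.3, 0.7, -0.2]
width: 0.0601
finger_force: 0.0
```

Request:
carry_out --series '[{"xyz": [0, 0, 0], "rotation": [0, 0, 0], "gripper": 25}, {"xyz": [0, 0, 0], "rotation": [0, 0, 0], "gripper": 25}, {"xyz": [0, 0, 0], "rotation": [0, 0, 0], "gripper": 25}]'

```text
time: 9.3
eef_pos: [0.56, -0.0584, 0.2019]
orientation: [3.14, 0.001, 1.568]
contact_force: [0.1, 0.1, 0.8]
width: 0.0256
finger_force: 0.0
```

Request:
carry_out --series '[{"xyz": [0, 0, 0], "rotation": [0, 0, 0], "gripper": 5}, {"xyz": [0, 0, 0], "rotation": [0, 0, 0], "gripper": 5}, {"xyz": [0, 0, 0], "rotation": [0, 0, 0], "gripper": 5}, {"xyz": [0, 0, 0], "rotation": [0, 0, 0], "gripper": 5}]'

```text
time: 9.63
eef_pos: [0.5598, -0.058, 0.2029]
orientation: [3.14, 0.002, 1.57]
contact_force: [-4.4, -1.7, 6.0]
width: 0.0111
finger_force: 59.4
```

Request:
carry_out --series '[{"xyz": [0, 0, 4], "rotation": [0, 0, 0], "gripper": 5}, {"xyz": [0, 0, 3], "rotation": [0, 0, 0], "gripper": 5}, {"xyz": [0, 0, 3], "rotation": [0, 0, 0], "gripper": 5}, {"xyz": [0, 0, 0], "rotation": [0, 0, 0], "gripper": 5}, {"xyz": [0, 0, 0], "rotation": [0, 0, 0], "gripper": 5}]'

```text
time: 10.05
eef_pos: [0.5596, -0.0573, 0.2109]
orientation: [3.142, 0.0, 1.57]
contact_force: [-1.2, -0.8, -4.0]
width: 0.0114
finger_force: 58.5
```

```bash
python3 - <<'E'
from h import *
c=read_camera("wrist");W=cloud(c);hsv=cv2.cvtColor(c["pixels"],cv2.COLOR_RGB2HSV)
H,S=hsv[...,0],hsv[...,1]
m=(H>10)&(H<25)&(S>120)&(W[...,2]>.155)&(W[...,0]<.62)&(W[...,1]>-.05)
p=W[m];hd=p[p[:,1]>.02]
print(len(p),len(hd),np.median(p[:,2]),np.median(hd[:,2]) if len(hd) else 0,p[:,1].max())
s=state();print(s['eef_pos'],s['contact_force'],s['width'])
E
```

```text
3906 1776 0.17927599447943043 0.18625668866671047 0.04146388502248543
[ 0.55958285 -0.0572652   0.2106964 ] [-0.85513885 -0.71933484 -2.47369549] 0.010853833013811539
```

The bolt is up about 8 mm by the brass height and the TCP rise, so I'll lift 2 mm more and then draw.

Request:
carry_out --series '[{"xyz": [0, 0, 2], "rotation": [0, 0, 0], "gripper": 5}, {"xyz": [0, 0, 0], "rotation": [0, 0, 0], "gripper": 5}, {"xyz": [0, -4, 0], "rotation": [0, 0, 0], "gripper": 5}, {"xyz": [0, -6, 0], "rotation": [0, 0, 0], "gripper": 5}, {"xyz": [0, -6, 0], "rotation": [0, 0, 0], "gripper": 5}]'

```text
time: 10.52
eef_pos: [0.5596, -0.0731, 0.2128]
orientation: [3.142, -0.001, 1.57]
contact_force: [-0.3, 1.3, -3.6]
width: 0.011
finger_force: 58.6
```

Request:
carry_out --series '[{"xyz": [0, -6, 0], "rotation": [0, 0, 0], "gripper": 5}, {"xyz": [0, -6, 0], "rotation": [0, 0, 0], "gripper": 5}, {"xyz": [0, -6, 0], "rotation": [0, 0, 0], "gripper": 5}, {"xyz": [0, -5, 0], "rotation": [0, 0, 0], "gripper": 5}, {"xyz": [0, -3, 0], "rotation": [0, 0, 0], "gripper": 5}]'

```text
time: 10.93
eef_pos: [0.5597, -0.1002, 0.2129]
orientation: [3.141, 0.0, 1.569]
contact_force: [1.6, 1.2, -3.6]
width: 0.0112
finger_force: 58.5
```

```bash
python3 - <<'E'
from h import *
c=read_camera("wrist");W=cloud(c);hsv=cv2.cvtColor(c["pixels"],cv2.COLOR_RGB2HSV)
H,S=hsv[...,0],hsv[...,1]
m=(H>10)&(H<25)&(S>120)&(W[...,2]>.155)&(W[...,0]<.62)&(W[...,1]>-.1)
p=W[m];print(len(p),np.median(p[:,2]),np.percentile(p[:,1],99))
s=state();print(s['eef_pos'],s['contact_force'],s['width'])
E
```

```text
3855 0.18147190479608777 -0.0017278865638005324
[ 0.55974645 -0.10069899  0.21301463] [ 0.3563186  -0.69201113 -3.03481265] 0.01136938059227935
```

Request:
carry_out --series '[{"xyz": [-4.4, -0.1, 0], "rotation": [0, 0, 0.06], "gripper": 5}, {"xyz": [-4.4, -0.4, 0], "rotation": [0, 0, 0.06], "gripper": 5}, {"xyz": [-4.4, -0.7, 0], "rotation": [0, 0, 0.06], "gripper": 5}, {"xyz": [-4.3, -0.9, 0], "rotation": [0, 0, 0.06], "gripper": 5}]'

```text
time: 11.32
eef_pos: [0.5431, -0.1024, 0.2136]
orientation: [3.139, 0.002, 1.811]
contact_force: [2.5, -0.9, -3.7]
width: 0.0111
finger_force: 58.8
```

Request:
carry_out --series '[{"xyz": [-4.2, -1.2, 0], "rotation": [0, 0, 0.06], "gripper": 5}, {"xyz": [-4.2, -1.4, 0], "rotation": [0, 0, 0.06], "gripper": 5}, {"xyz": [-4.1, -1.7, 0], "rotation": [0, 0, 0.06], "gripper": 5}, {"xyz": [-4, -1.9, 0], "rotation": [0, 0, 0.06], "gripper": 5}, {"xyz": [0, 0, 0], "rotation": [0, 0, 0], "gripper": 5}]'

```text
time: 11.73
eef_pos: [0.5265, -0.1083, 0.2137]
orientation: [3.139, 0.002, 2.049]
contact_force: [4.1, 1.2, -3.2]
width: 0.0111
finger_force: 59.0
```

Request:
carry_out --series '[{"xyz": [0, 0, 0], "rotation": [0, 0, 0], "gripper": 5}, {"xyz": [0, 0, 0], "rotation": [0, 0, 0], "gripper": 5}, {"xyz": [0, 0, 0], "rotation": [0, 0, 0], "gripper": 5}]'

```text
time: 11.98
eef_pos: [0.5264, -0.1077, 0.2133]
orientation: [3.14, 0.001, 2.049]
contact_force: [3.8, -0.0, -2.0]
width: 0.0112
finger_force: 59.0
```

```bash
python3 - <<'E'
from h import *
s=state();print(s['eef_pos'],s['orientation'],s['contact_force'],s['width'],s['qd'])
d=s['eef_pos'][:2]-[.5587,-.1742];print("angle",np.arctan2(-d[0],d[1]),"r",np.hypot(*d))
c=read_camera("wrist");save(c,"w9.png")
c=read_camera("top");W=cloud(c)
for z in (.154,.102,.05):
  m=(np.hypot(W[...,0]-.416,W[...,1]+.346)<.11)&(abs(W[...,2]-z)<.006)
  if m.sum()>20: print(z,m.sum(),cv2.minAreaRect(W[m][:,:2].astype(np.float32)*1000))
E
```

```text
[ 0.52639368 -0.10770604  0.21333163] [3.14028105e+00 1.12004358e-03 2.04858400e+00] [ 3.82245881 -0.01375813 -1.97719104] 0.011154175143968516 [ 3.04574301e-03 -8.35710911e-04  4.84454778e-03  5.83157398e-05
  3.13491436e-03 -5.66119103e-03]
angle 0.45226645231348817 r 0.07392661983902779
0.154 1334 ((415.7560729980469, -343.0792236328125), (155.35765075683594, 61.77310562133789), 80.93023681640625)
0.102 24 ((392.0718688964844, -331.36566162109375), (156.5471954345703, 37.37126922607422), 64.23394775390625)
0.05 242 ((410.71563720703125, -343.4432373046875), (93.17989349365234, 145.13597106933594), 0.9029355049133301)
```

View pics/w9.png

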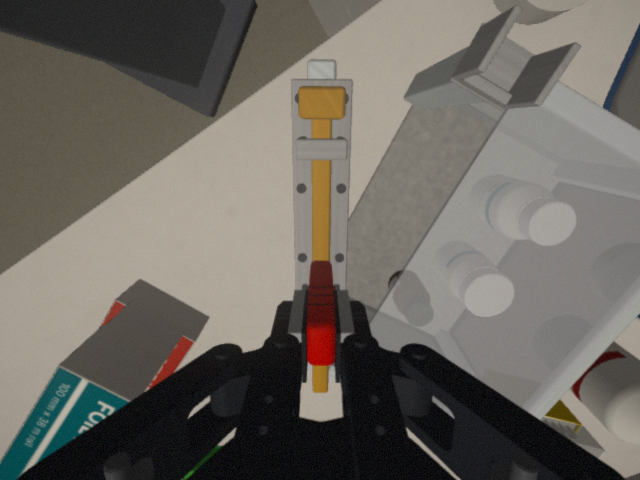

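The view shows the gate swung ajar with its bolt vertical in the picture (head at (321,102), clear of the keeper at (515,60)). The handle is held at (320,320), and the column is square.

```bash
python3 -c "
from rig import *
print(close_job())"
```

```text
the job is handed in; nothing more can be done
None
```

The lone teal carton sits squarely on the column, its centre within about 3 mm of the base carton's. The bolt is drawn about 43 mm, and the gate is held about 0.46 rad (26°) open by the red handle. The job is handed in at about 12 s; no verdict was shown.

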